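# Light reading over the seedling tray

## Robot

A 7-joint arm with a two-finger parallel gripper is mounted at the origin on the work surface. World frame = base frame: x ahead of the robot, y to its left, z up, the work surface at z = 0. Lengths are in m, angles in rad, forces in N, time in s.
With the tool pointing down it reaches from about 0.4 to 0.9 m from the base axis. Payload 5.5 kg.
Tool frame: the origin (TCP) lies at the very end of the fingers, on their centre line; the grasp point (between the pads) lies pinch_z behind it (pinch_z is the distance from the TCP to the grasp point, in m); z points along the fingers, x is the direction in which the jaws open and shut, and the axes are right-handed (so a half turn about z gives the same grasp; the last joint's range is limited). The gripper opens to 92 mm and grips with 3 to 60 N. Pads are 19 mm wide; open, the fingers measure 130 mm over their backs; the gripper's body (75 mm by 190 mm) begins 47 mm behind the grasp point.
Start: joints at [-1.045, 0.501, -0.427, 1.55, 0.221, 1.138, -0.21], TCP at [0.169, 0.628, 0.227] pointing down, gripper open.
Joint ranges: [-2.88, 2.88], [-0.31, 2.03], [-1.54, 1.56], [0.2, 2.42], [-1.41, 4.55], [0.19, 2.02], [-2.57, 2.57]. Speed limits (rad/s): [2.57, 2.57, 3.14, 3.14, 3.14, 3.14, 3.14].

## Interface

Orientations are given as [roll, pitch, yaw] about the fixed x, y, z axes, in that order (R = Rz(yaw) Ry(pitch) Rx(roll)).
In Python, from station import * gives the robot as it stands.
- The arm moves only by the shell command python3 -m crank 'ROWS' [FORCE]. ROWS is JSON, one flat list of numbers, 7 for each row, row after row: the turn, a rotation vector about the tool's x, y, z in degrees, then the shift along the tool's x, y, z in cm, then the opening, from 0 (shut) to 1 (fully open). A call has 1 to 20 rows; each row shifts and turns the commanded pose from where the row before left it, along the tool's axes as they then stand; what a row does not reach is not made up. A row lasts 1/10 s, in which the tool goes at most 50 mm and 8.59 degrees, less where a joint would pass 70% of its speed; a pose out of reach is approached as far as the arm can. A call with a gripper value outside its range is refused whole. The fingers move at their own pace and stop on an object; FORCE is the grip in N (left out, the last holds). Time passes only in rows, so rows that do not move let the fingers close. It gives the time, the measured TCP pose, the force and the opening at its end, in the units of the state.
- state(): the state, without advancing time (a new reading comes with each control period).
- snapshot(name): name is "scene" or "top"; returns a dict with "img" (420x560x3 uint8, red, green, blue), "mtx" (3x3 intrinsics, pixels), "R" (3x3) and "t" (3): a world point X has camera coordinates R X + t. Camera axes: x right, y down, z forward; pixel columns grow to the right and rows downward; lengths in m; the calibration is good to about 2 mm. A picture is of the moment at which its call begins. There is no depth.
- sign_off(): hands the job in, once; it reports no verdict.
Trained networks look in the newest picture that a camera, given by its name, has taken for a name from the list of things; names that differ only in an ending like _2 or _b are one class to them, and where a whole thing is asked for, a point or a joint stands for the part that bears it (a point fixed in the world has none). Each returns a list of dicts, best first, with "conf" (0 to 1); they miss things now and then, are a little off and sometimes report something else, mostly with a low value. They report only what shows in the picture. A call takes as long as a camera call.
- recognise(target, camera): "xyz" ([x, y, z] in m, in world coordinates, good to about 4 mm: the middle of the surface that is visible of it).
- place_of(target, camera): "xyz" ([x, y, z] in m, in world coordinates, good to about 4 mm: a listed point, or the origin of a listed thing).
The state is a dict: "clock": time; "joints": joint angles; "qd": joint speeds; "joint_torque": joint torques, N m; "ee_pos": TCP position; "eef_rot": TCP orientation; "ft_force": force on the tool from outside, world axes, zero at the start; "torque": the same for the moment, N m; "width": finger opening in m.
Only numpy, scipy, OpenCV 4.12 (cv2) and the standard library are available. Lean on these libraries where they do the work, as an engineer would, in place of code of your own. Each camera call takes 0.05 s, during which the arm holds its last target.

## Task

Take a light reading over the seedlings: first raise the meter's display lid by its fin until it stands about 60 degrees open and leave it there, then draw the light wand out of its sloping stand, turn it level with its sensor face up, and hold it with the sensor over the middle of the seedling tray, about 20 cm above the bench. Finish while still holding the wand there, with the wand still and touching nothing else, with the display still at its angle and the pots, glassware and other things left where they stand.

Things in the scene. Friction and masses are not known exactly. Their poses are not given: they have to be found in the camera images.
- display (a joint): opening angle of the meter's display lid, rad: 0 shut flat, 1.047 is 60 degrees; grows as the lid's near edge is raised, starts between 0.05 and 0.35, stop at 1.9. The hinge is stiff (about 0.45 N m; some 5 N at the fin): the lid stays where it is left.
- meter: white bench meter, fixed: base box 150 mm deep (x), 180 mm wide (y), 45 mm high, under a flat white lid of the same outline, 14 mm thick, whose inner face carries the display. Origin: middle of the front (near) edge, on the bench; x points from the front edge to the hinge at the rear, z up.
- display_fin (a point): grip point of the fin on the lid's outer face, by the edge away from the hinge: a black rib 12 mm thick (along the hinge), 30 mm long, standing 32 mm proud. The point is 20 mm above the lid's outer face, 12 mm below the fin's top; with the lid shut it is 133 mm in front of and 34 mm above the hinge axis. Axes turn with the lid: x towards the hinge, y along it, z out of the lid.
- display_hinge (a point): point on the hinge axis, middle of the meter's rear edge, 47 mm above the bench (at the level of the lid's inner face). The axis is level, along the meter's y.
- stand: fixed stand: dark steel foot 120 x 100 x 10 mm with a white sloping sleeve, outside 33 mm wide, 23 mm thick, 98 mm long, inside 23 x 13 mm. The sleeve rises at 50 degrees from level towards the stand's +x side, its mouth up. Origin: on the bench, under the foot (18 mm to -x of its middle); z up. The wand starts in it, leaning at about 48 degrees, handle up, sensor face upward.
- sleeve_mouth (a point): centre of the sleeve's upper mouth, 35 mm along the stand's +x and 105 mm above the bench.
- wand: light wand, about 0.16 kg: black handle 100 mm long, 24 wide, 22 thick; flat aluminium sensor bar 105 mm long, 20 wide, 10 thick. Origin: on its centre line where they meet (this shoulder rests on the sleeve's mouth). x along the wand to the handle's free end (handle 0 to +100 mm, bar 0 to -105), y across its width, z out of the sensor face. It slides out freely along x.
- wand_sensor (a point): centre of the wand's round white sensor, 16 mm wide, on its z face: 93 mm from the shoulder towards the bar's end, 5 mm above the centre line.
- tray: fixed black tray of seedlings in foam plugs, 150 mm (x) by 160 mm (y), 45 mm high, leaves to about 90 mm. Origin: centre of its underside.
- tray_mid (a point): centre of the tray, at rim height (45 mm).
- pot_a: a seedling in a terracotta pot (68 mm wide, 60 mm high, leaves to about 190 mm); not part of the job. Origin: centre of its underside.
- pot_b: a second seedling in a terracotta pot (68 mm wide, 60 mm high, leaves to about 170 mm); not part of the job. Origin: centre of its underside.
- jar: a brown glass jar, 60 mm wide, 100 mm high; not part of the job. Origin: centre of its underside.
- beaker: a clear beaker, 64 mm wide, 80 mm high; not part of the job. Origin: centre of its underside.
- dishes: a white round stack of culture dishes, 84 mm wide, 30 mm high; not part of the job. Origin: centre of its underside.
- vial: a small grey vial, 24 mm wide, 45 mm high; not part of the job. Origin: centre of its underside.
- spatula: a wooden-handled spatula lying flat, about 160 mm long; not part of the job.

How it is judged:
By the outcome, as a careful person would: the job done as asked, in the order asked, and still so for the second after the job is handed in, while the arm keeps its last pose, push and grip.
It also fails if it takes over 64 s, if anything falls off the work surface, if the arm or the gripper's body presses on something with over 40 N, if the wrist force passes 120 N, or if a joint passes its speed limit or range.

## Working session

There is one attempt and no reset: what is moved stays moved. The work goes in short steps, Python scripts to look and compute and a shell command to move; the robot and the scene stay as the last step left them, time stands still between calls to the robot, and variables do not carry over. Pictures are saved under pics/ and viewed, and the job is handed in when it is done.

```bash
ls; mkdir -p pics; python3 - <<'E'
from station import *
import cv2
print(state())
try: print(pinch_z)
except Exception as e: print(e)
for n in ("scene","top"):
    s=snapshot(n); cv2.imwrite(f"pics/{n}0.png",s["img"][:,:,::-1])
    print(n,s["mtx"].tolist(),s["R"].tolist(),s["t"].tolist())
    for t in ["display_fin","display_hinge","meter","sleeve_mouth","stand","wand","wand_sensor","tray","tray_mid","pot_a","jar","beaker","dishes","vial"]:
        print(n,t,[(d["conf"],[round(float(v),4) for v in d["xyz"]]) for d in place_of(t,n)][:3])
E
```

```text
pics
{'clock': 0.0, 'joints': array([-1.04478802,  0.50187309, -0.42679614,  1.55146607,  0.22080572,
        1.13827298, -0.21029532]), 'qd': array([-0.00059099,  0.0012871 ,  0.00237274, -0.00139929,  0.00087427,
       -0.00036148,  0.00189893]), 'joint_torque': array([-2.66055113e-04, -5.66590869e+01, -5.81666708e+00, -2.79116642e+01,
       -6.87948545e-02,  3.06849950e-02,  1.72588325e-04]), 'ee_pos': array([0.16872084, 0.62699067, 0.22565626]), 'eef_rot': array([-3.14151892e+00,  1.95905341e-03,  1.30805757e+00]), 'ft_force': array([-0.33443731,  0.16931563, -0.56285618]), 'torque': array([0.02941957, 0.0034425 , 0.00613209]), 'width': 0.0915916283643339}
0.0188
scene [[452.7524418428988, 0.0, 272.24962771299704], [0.0, 452.7524418428988, 203.3575735899211], [0.0, 0.0, 1.0]] [[-0.03411335571805226, 0.9993311620446435, -0.013172225634116819], [0.5393828821893505, 0.0073136575226107475, -0.8420288693475723], [-0.8413693513331479, -0.03582930337230142, -0.5392716158459416]] [0.038068646642541185, -0.21813937354704122, 1.3588993026016736]
scene display_fin [(0.65, [0.4779, -0.2519
[... 1374 characters left out ...]
, (0.53, [0.6951, 0.0637, -0.0019])]
top meter [(0.82, [0.4522, -0.2516, -0.0026]), (0.68, [0.5109, 0.3079, 0.1088])]
top sleeve_mouth [(0.67, [0.478, -0.2478, 0.097]), (0.6, [0.5072, 0.3074, 0.1061])]
top stand [(0.7, [0.4678, 0.3026, 0.0063])]
top wand [(0.97, [0.5071, 0.3074, 0.1055]), (0.15, [0.3492, 0.1716, 0.0012])]
top wand_sensor []
top tray [(0.88, [0.5313, 0.0164, 0.0032])]
top tray_mid [(0.84, [0.5333, 0.0123, 0.0421])]
top pot_a [(0.89, [0.7668, 0.1865, 0.0004]), (0.57, [0.7736, -0.185, 0.0019])]
top jar [(0.7, [0.7568, -0.0145, -0.0025])]
top beaker []
top dishes [(0.69, [0.3436, -0.1592, -0.0002])]
top vial [(0.73, [0.4552, -0.2518, -0.0043]), (0.69, [0.6938, 0.0612, -0.0036])]
```

View pics/scene0.png

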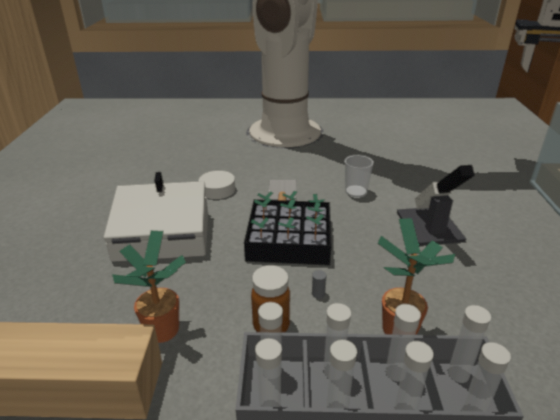

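View pics/top0.png

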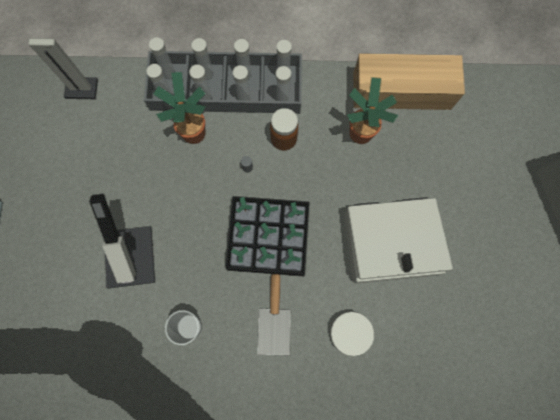

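```bash
cat > h.py <<'E'
import numpy as np, cv2
from scipy.spatial.transform import Rotation as Ro
def Rz(d): return Ro.from_euler('z',d,degrees=True).as_matrix()
def proj(s,X):
    X=np.atleast_2d(X); c=X@np.array(s["R"]).T+np.array(s["t"]); p=c@np.array(s["mtx"]).T
    return p[:,:2]/p[:,2:]
def box(lo,hi):
    return np.array([[x,y,z] for x in (lo[0],hi[0]) for y in (lo[1],hi[1]) for z in (lo[2],hi[2])])
E_=[(a,b) for a in range(8) for b in range(a+1,8) if bin(a^b).count('1')==1]
def draw(img,s,P,col,f):
    p=proj(s,P)*f
    for a,b in E_: cv2.line(img,tuple(int(v) for v in p[a]),tuple(int(v) for v in p[b]),col,1)
def toolR(tilt,yaw):
    """jaw x along yaw+90 deg, tool z tilted 'tilt' deg from down toward heading yaw"""
    t=np.radians(tilt); h=Rz(yaw)@[1,0,0]; z=np.sin(t)*h-np.cos(t)*np.array([0,0,1])
    x=Rz(yaw)@[0,1,0]; return np.c_[x,np.cross(z,x),z]
def cur(st): return np.array(st["ee_pos"]),Ro.from_euler('xyz',st["eef_rot"]).as_matrix()
def delta(p,R,pt,Rt):
    rv=Ro.from_matrix(R.T@Rt).as_rotvec(degrees=True)
    return rv, 100*R.T@(pt-p), 100*Rt.T@(pt-p)
E
python3 - <<'E'
import station; print([n for n in dir(station) if n[0]!='_'])
from station import *
from h import *
hinge=np.array([.600,-.2345,.047]); my=6.8
so=np.array([.4665,.302,0]); 
ths=8.8
for n in ("scene","top"):
    s=snapshot(n); f=3
    img=cv2.resize(s["img"][:,:,::-1],None,fx=f,fy=f,interpolation=cv2.INTER_CUBIC)
    Rm=Rz(my); L=Rm@Ro.from_euler('y',ths,degrees=True).as_matrix()
    tr=lambda R,o,P:P@R.T+o
    draw(img,s,tr(Rm,hinge,box([-.15,-.09,-.047],[0,.09,-.002])),(255,0,0),f)
    draw(img,s,tr(L,hinge,box([-.15,-.09,0],[0,.09,.014])),(0,0,255),f)
    draw(img,s,tr(L,hinge,box([-.148,-.006,.014],[-.118,.006,.046])),(0,255,0),f)
    sy=7
    S=Rz(sy); mouth=so+S@[.035,0,.105]
    draw(img,s,tr(S,so,box([-.042,-.05,0],[.078,.05,.01])),(255,0,0),f)
    W=S@Ro.from_euler('y',-48,degrees=True).as_matrix()
    draw(img,s,tr(W,mouth,box([0,-.012,-.011],[.1,.012,.011])),(0,255,0),f)
    draw(img,s,tr(S@Ro.from_euler('y',-50,degrees=True).as_matrix(),mouth,box([-.098,-.0165,-.0115],[0,.0165,.0115])),(0,0,255),f)
    draw(img,s,tr(np.eye(3),np.array([.5345,.012,0]),box([-.075,-.08,0],[.075,.08,.045])),(255,0,255),f)
    if n=="scene": a=img[480:820,280:720]; b=img[450:800,1100:1500]
    else: a=img[540:880,1000:1400]; b=img[540:900,250:650]
    c=np.hstack([cv2.resize(a,(400,360)),cv2.resize(b,(400,360))])
    cv2.imwrite(f"pics/ov_{n}.png",c)
E
```

```text
['MotionError', 'pinch_z', 'place_of', 'recognise', 'sign_off', 'snapshot', 'state']
```

View pics/ov_scene.png

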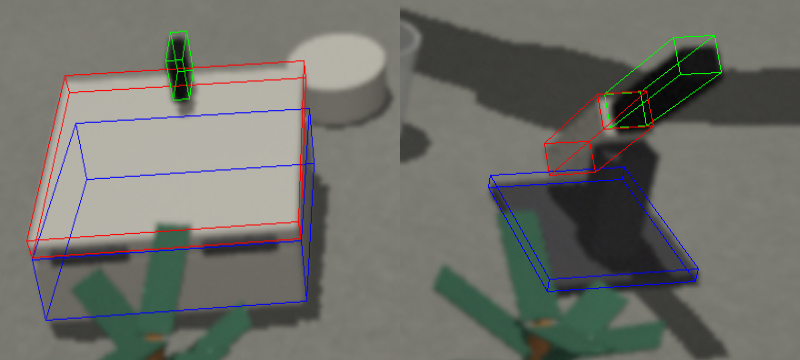

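View pics/ov_top.png

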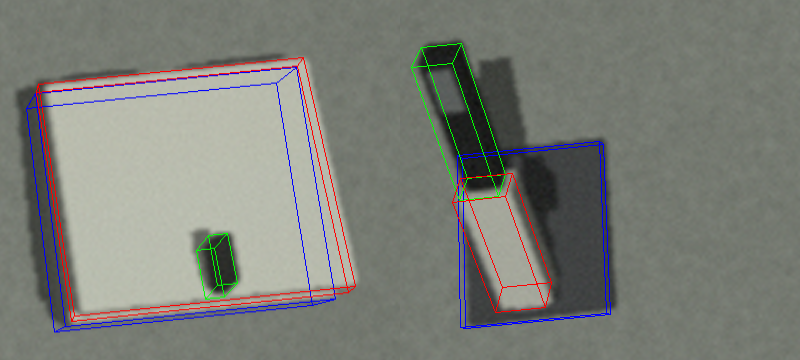

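```bash
python3 -m crank '[0,0,0,-2.2,3.8,-1.3,1, 0,0,0,-2.2,3.8,-1.3,1, 0,0,0,-2.2,3.8,-1.3,1, 0,0,0,-2.2,3.8,-1.3,1, 0,0,0,-2.2,3.8,-1.3,1, 0,0,0,-2.2,3.8,-1.3,1, 0,0,0,-2.2,3.8,-1.3,1, 0,0,0,-2.2,3.8,-1.3,1, 0,0,0,-4.5,1.5,0,1, 0,0,0,-4.5,1.5,0,1, 0,0,0,-4.5,1.5,0,1, 0,0,0,-4.5,1.5,0,1, 0,0,0,-4.5,1.5,0,1, 0,0,0,-4.5,1.5,0,1, 0,0,0,-4.5,1.5,0,1, 0,0,0,-4.5,1.5,0,1, 0,0,0,-4.5,1.5,0,1, 0,0,0,-4.5,1.5,0,1]' 30
cat > tgt.py <<'E'
from h import *
import sys
from station import state
def report(pt,Rt):
    st=state(); p,R=cur(st); rv,d0,d1=delta(p,R,pt,Rt)
    print("pos",p.round(4),"q",np.round(st["joints"],2)); print("rotvec",rv.round(2),"shift(cur axes)",d0.round(2),"shift(tgt axes)",d1.round(2))
E
python3 - <<'E'
from tgt import *
R=toolR(48,6.8); g=np.array([.478,-.2505,.101])+.002*np.array([.15,0,.99])
for b in (.10,0): report(g+R[:,2]*(.0188-b),R)
E
```

```text
clock: 3.4
ee_pos: [0.4445, -0.0966, 0.3312]
eef_rot: [3.14, -0.0, 1.308]
ft_force: [1.1, -0.8, -0.1]
width: 0.0917
pos [ 0.4445 -0.0966  0.3312] q [ 0.05  0.02  0.11  1.89 -0.    1.23  1.47]
rotvec [-47.33   9.14 -20.54] shift(cur axes) [-16.24   1.64  17.39] shift(tgt axes) [-15.68 -15.93   8.29]
pos [ 0.4445 -0.0966  0.3312] q [ 0.05  0.02  0.11  1.89 -0.    1.23  1.47]
rotvec [-47.33   9.14 -20.54] shift(cur axes) [-13.48   8.53  24.09] shift(tgt axes) [-15.68 -15.93  18.29]
```

```bash
python3 -m crank '[-6.76,1.31,-2.93,0,0,0,1, -6.76,1.31,-2.93,0,0,0,1, -6.76,1.31,-2.93,0,0,0,1, -6.76,1.31,-2.93,0,0,0,1, -6.76,1.31,-2.93,0,0,0,1, -6.76,1.31,-2.93,0,0,0,1, -6.76,1.31,-2.93,0,0,0,1, 0,0,0,-4,0,0,1, 0,0,0,-4,0,0,1, 0,0,0,-4,0,0,1, 0,0,0,-3.6,0,0,1, 0,0,0,0,0,0,1]'
python3 - <<'E'
from tgt import *
R=toolR(48,6.8); g=np.array([.478,-.2505,.101])+.002*np.array([.15,0,.99])
for b in (.10,0): report(g+R[:,2]*(.0188-b),R)
E
```

```text
clock: 4.6
ee_pos: [0.4627, -0.2006, 0.3226]
eef_rot: [2.489, -0.062, 1.633]
ft_force: [0.1, 0.5, 0.1]
width: 0.0917
pos [ 0.4627 -0.2006  0.3226] q [-0.1  -0.23  0.69  2.26 -0.5   0.63  2.57]
rotvec [-10.5   -0.4   -4.81] shift(cur axes) [ -6.43 -13.61   9.94] shift(tgt axes) [ -5.14 -15.68   7.29]
pos [ 0.4627 -0.2006  0.3226] q [-0.1  -0.23  0.69  2.26 -0.5   0.63  2.57]
rotvec [-10.5   -0.4   -4.81] shift(cur axes) [ -6.42 -11.78  19.77] shift(tgt axes) [ -5.14 -15.68  17.29]
```

```bash
python3 -m crank '[0,0,8.5,0,0,0,1, 0,0,8.5,0,0,0,1, 0,0,8.5,0,0,0,1, 0,0,8.5,0,0,0,1, 0,0,8.5,0,0,0,1, 0,0,8.5,0,0,0,1, 0,0,8.5,0,0,0,1, 0,0,8.5,0,0,0,1, 0,0,8.5,0,0,0,1, 0,0,8.5,0,0,0,1, 0,0,8.5,0,0,0,1, 0,0,8.5,0,0,0,1, 0,0,8.5,0,0,0,1, 0,0,8.5,0,0,0,1, 0,0,8.5,0,0,0,1, 0,0,8.5,0,0,0,1, 0,0,8.5,0,0,0,1, 0,0,8.5,0,0,0,1, 0,0,8.5,0,0,0,1, 0,0,8.5,0,0,0,1]'
cat >> h.py <<'E'
def flip(R): return R@np.diag([-1,-1,1])
E
python3 - <<'E'
from tgt import *
R=flip(toolR(48,6.8)); g=np.array([.478,-.2505,.101])+.002*np.array([.15,0,.99])
for b in (.10,0): report(g+R[:,2]*(.0188-b),R)
E
```

```text
clock: 6.6
ee_pos: [0.4625, -0.196, 0.3219]
eef_rot: [-2.49, -0.041, -1.369]
ft_force: [0.6, -0.5, -0.5]
width: 0.0921
pos [ 0.4625 -0.196   0.3219] q [ 0.4  -0.16  0.25  2.25 -0.68  0.69 -0.24]
rotvec [10.57  1.51  5.11] shift(cur axes) [ 4.48 14.52  9.87] shift(tgt axes) [ 5.6  15.65  7.21]
pos [ 0.4625 -0.196   0.3219] q [ 0.4  -0.16  0.25  2.25 -0.68  0.69 -0.24]
rotvec [10.57  1.51  5.11] shift(cur axes) [ 4.82 12.7  19.7 ] shift(tgt axes) [ 5.6  15.65 17.21]
```

```bash
python3 -m crank '[0,0,0,0.92,2.76,2.76,1, 0,0,0,0.92,2.76,2.76,1, 0,0,0,0.92,2.76,2.76,1, 0,0,0,0.92,2.76,2.76,1, 0,0,0,0.92,2.76,2.76,1, 5.2,0.75,2.5,0,0,0,1, 5.2,0.75,2.5,0,0,0,1, 0,0,0,0,0,0,1]'
python3 - <<'E'
from tgt import *
R=flip(toolR(48,6.8)); g=np.array([.478,-.2505,.101])+.002*np.array([.15,0,.99])
for b in (.06,0): report(g+R[:,2]*(.0188-b),R)
E
```

```text
clock: 7.4
ee_pos: [0.4393, -0.2489, 0.1271]
eef_rot: [-2.489, -0.019, -1.382]
ft_force: [0.4, -0.5, -0.2]
width: 0.0919
pos [ 0.4393 -0.2489  0.1271] q [ 0.99  0.29 -0.17  2.37 -1.38  0.5   0.72]
rotvec [10.57  1.94  3.69] shift(cur axes) [ 0.68 -0.8   0.19] shift(tgt axes) [ 0.62 -0.79  0.36]
pos [ 0.4393 -0.2489  0.1271] q [ 0.99  0.29 -0.17  2.37 -1.38  0.5   0.72]
rotvec [10.57  1.94  3.69] shift(cur axes) [ 0.91 -1.89  6.08] shift(tgt axes) [ 0.62 -0.79  6.36]
```

```bash
python3 - <<'E'
from tgt import *
R=flip(toolR(37,6.8)); g=np.array([.478,-.2505,.101])+.001*np.array([.15,0,.99])
for b in (.045,0): report(g+R[:,2]*(.0188-b),R)
E
```

```text
pos [ 0.4393 -0.2489  0.1271] q [ 0.99  0.29 -0.17  2.37 -1.38  0.5   0.72]
rotvec [-0.43  1.57  3.85] shift(cur axes) [ 0.76 -1.5   1.69] shift(tgt axes) [ 0.61 -1.56  1.69]
pos [ 0.4393 -0.2489  0.1271] q [ 0.99  0.29 -0.17  2.37 -1.38  0.5   0.72]
rotvec [-0.43  1.57  3.85] shift(cur axes) [ 0.89 -1.46  6.18] shift(tgt axes) [ 0.61 -1.56  6.19]
```

```bash
python3 -m crank '[0,0,0,0.38,-0.75,0.4,1, 0,0,0,0.38,-0.75,0.4,1, -0.2,0.8,1.9,0,0,0.9,1, -0.2,0.8,1.9,0,0,0,1, 0,0,0,0,0,0,1]'
python3 - <<'E'
from tgt import *
from station import *
R=flip(toolR(37,6.8)); g=np.array([.478,-.2505,.101])+.001*np.array([.15,0,.99])
for b in (0,): report(g+R[:,2]*(.0188-b),R)
for n in ("scene","top"):
    s=snapshot(n); cv2.imwrite(f"pics/{n}1.png",s["img"][:,:,::-1])
a=cv2.imread("pics/scene1.png")[120:300,60:300]; b=cv2.imread("pics/top1.png")[150:330,320:560]
cv2.imwrite("pics/c1.png",np.hstack([cv2.resize(a,(400,300)),cv2.resize(b,(400,300))]))
E
```

```text
clock: 7.9
ee_pos: [0.4661, -0.2506, 0.1244]
eef_rot: [-2.496, -0.007, -1.443]
ft_force: [0.3, -0.1, 0.5]
width: 0.0917
pos [ 0.4661 -0.2506  0.1244] q [ 1.07  0.32 -0.34  2.34 -1.4   0.39  0.64]
rotvec [-0.   -0.01  0.67] shift(cur axes) [0.13 0.39 4.39] shift(tgt axes) [0.13 0.39 4.39]
```

View pics/c1.png

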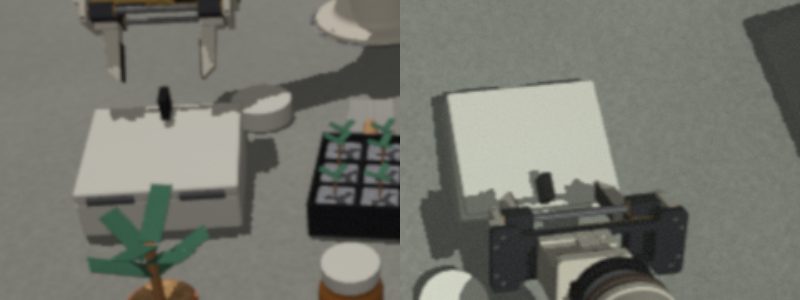

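```bash
python3 -m crank '[0,0,0.6,0.13,0.39,1.2,1, 0,0,0,0,0,1.2,1, 0,0,0,0,0,1.0,1, 0,0,0,0,0,0.9,1, 0,0,0,0,0,0,1]'
python3 - <<'E'
from tgt import *
R=flip(toolR(37,6.8)); g=np.array([.478,-.2505,.101])+.001*np.array([.15,0,.99])
report(g+R[:,2]*(.0188),R)
E
```

```text
clock: 8.5
ee_pos: [0.4869, -0.2549, 0.091]
eef_rot: [-2.503, 0.007, -1.451]
ft_force: [-0.8, -0.3, 0.9]
width: 0.0921
pos [ 0.4869 -0.2549  0.091 ] q [ 1.33  0.49 -0.67  2.3  -1.41  0.19  0.69]
rotvec [ 0.39  0.34 -0.17] shift(cur axes) [-0.54 -0.01  0.51] shift(tgt axes) [-0.54 -0.01  0.51]
```

```bash
python3 - <<'E'
from tgt import *
for t in (25,20):
  R=flip(toolR(t,6.8)); g=np.array([.478,-.2505,.101])+.004*np.array([.15,0,.99])
  report(g+R[:,2]*(.0188),R)
E
```

```text
pos [ 0.4869 -0.2549  0.091 ] q [ 1.33  0.49 -0.67  2.3  -1.41  0.19  0.69]
rotvec [-11.61   0.36  -0.13] shift(cur axes) [-0.54  0.16  0.26] shift(tgt axes) [-0.54  0.11  0.29]
pos [ 0.4869 -0.2549  0.091 ] q [ 1.33  0.49 -0.67  2.3  -1.41  0.19  0.69]
rotvec [-16.61   0.37  -0.12] shift(cur axes) [-0.54  0.32  0.22] shift(tgt axes) [-0.54  0.24  0.3 ]
```

```bash
python3 -m crank '[-5,0,0,0,0,-0.3,1, -5,0.3,0,0,0,0,1, -4.5,0,0,0,0,0,1, 0,0,0,0,0,0,1]'
python3 - <<'E'
from tgt import *
for t in (22,):
  R=flip(toolR(t,6.8)); g=np.array([.478,-.2505,.101])+.004*np.array([.15,0,.99])
  report(g+R[:,2]*(.0188),R)
E
```

```text
clock: 8.9
ee_pos: [0.4902, -0.2496, 0.0908]
eef_rot: [-2.668, 0.005, -1.437]
ft_force: [0.3, 0.7, 0.7]
width: 0.0922
pos [ 0.4902 -0.2496  0.0908] q [ 0.83  0.38 -0.22  2.23 -0.9   0.32  0.03]
rotvec [-5.12  0.61  0.67] shift(cur axes) [-0.05  0.56  0.08] shift(tgt axes) [-0.05  0.55  0.13]
```

```bash
python3 -m crank '[-1,0.6,0.7,-0.05,0.5,0.1,1, 0,0,0,0,0,0,1, 0,0,0,0,0,0,0, 0,0,0,0,0,0,0, 0,0,0,0,0,0,0, 0,0,0,0,0,0,0, 0,0,0,0,0,0,0, 0,0,0,0,0,0,0, 0,0,0,0,0,0,0, 0,0,0,0,0,0,0]' 30
python3 - <<'E'
from tgt import *
from station import *
R=flip(toolR(22,6.8)); g=np.array([.478,-.2505,.101])+.004*np.array([.15,0,.99])
report(g+R[:,2]*(.0188),R)
print(state()["width"],state()["ft_force"])
for n in ("scene","top"):
    s=snapshot(n); cv2.imwrite(f"pics/{n}2.png",s["img"][:,:,::-1])
a=cv2.imread("pics/scene2.png")[120:300,60:300]; b=cv2.imread("pics/top2.png")[150:330,320:560]
cv2.imwrite("pics/c2.png",np.hstack([cv2.resize(a,(400,300)),cv2.resize(b,(400,300))]))
E
```

```text
clock: 9.9
ee_pos: [0.4823, -0.2519, 0.0854]
eef_rot: [-2.687, 0.006, -1.462]
ft_force: [0.2, -0.7, 2.3]
width: 0.0326
pos [ 0.4823 -0.2519  0.0854] q [ 0.81  0.38 -0.2   2.23 -0.88  0.3  -0.01]
rotvec [-4.08  0.1  -0.67] shift(cur axes) [-0.18 -0.41 -0.04] shift(tgt axes) [-0.18 -0.41 -0.07]
0.03256701762880633 [ 0.19997497 -0.68146054  2.26702643]
```

View pics/c2.png

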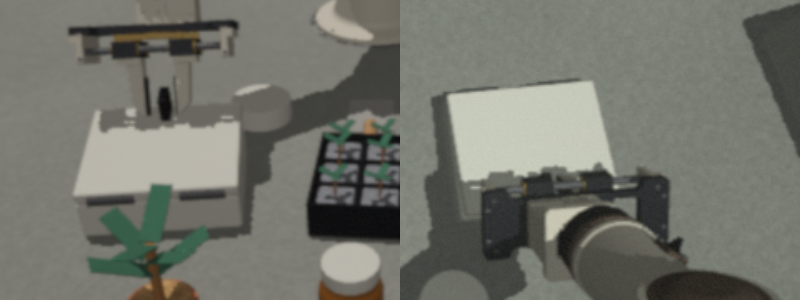

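```bash
python3 -m crank '[0,0,0,-0.1,-0.35,-0.1,0.35, 0,0,0,0,0,0,0, 0,0,0,0,0,0,0, 0,0,0,0,0,0,0, 0,0,0,0,0,0,0, 0,0,0,0,0,0,0]' 30
python3 - <<'E'
from tgt import *
from station import *
R=flip(toolR(26,6.8)); g=np.array([.478,-.2505,.101])+.004*np.array([.15,0,.99])
report(g+R[:,2]*(.0188),R)
for n in ("scene","top"):
    s=snapshot(n); cv2.imwrite(f"pics/{n}3.png",s["img"][:,:,::-1])
a=cv2.imread("pics/scene3.png")[120:300,60:300]; b=cv2.imread("pics/top3.png")[150:330,320:560]
cv2.imwrite("pics/c3.png",np.hstack([cv2.resize(a,(400,300)),cv2.resize(b,(400,300))]))
E
```

```text
clock: 10.6
ee_pos: [0.4845, -0.2491, 0.0875]
eef_rot: [-2.687, 0.008, -1.46]
ft_force: [-1.3, 3.9, 2.0]
width: 0.012
pos [ 0.4845 -0.2491  0.0875] q [ 0.8   0.37 -0.2   2.23 -0.87  0.31 -0.03]
rotvec [-0.04  0.22 -0.61] shift(cur axes) [ 0.07 -0.22  0.04] shift(tgt axes) [ 0.07 -0.22  0.04]
```

View pics/c3.png

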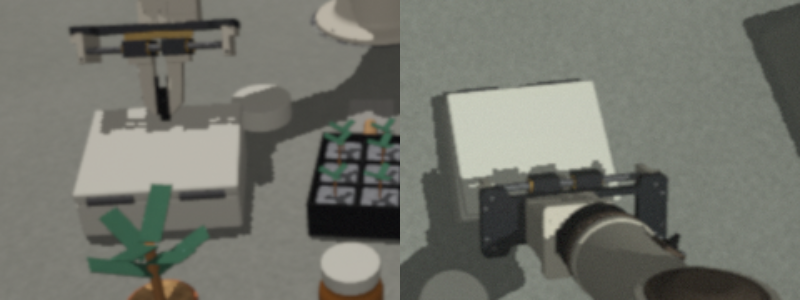

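```bash
cat > arc.py <<'E'
from tgt import *
H=np.array([.600,-.2345,.047]); my=6.8
def lidang(p,R):
    g=p-.0188*R[:,2]; d=Rz(-my)@(g-H); return np.degrees(np.arctan2(d[2],-d[0])), np.hypot(d[0],d[2]),d[1]
def step(k):
    p,R=cur(state()); ax=Rz(my)@[0,1,0]
    Q=Ro.from_rotvec(np.radians(k)*ax).as_matrix(); pt=H+Q@(p-H); Rt=Q@R
    print("ang,rad,lat",lidang(p,R)); report(pt,Rt); print(state()["ft_force"],state()["width"])
E
python3 -c "
from arc import *
step(3)
step(45)"
```

```text
ang,rad,lat (np.float64(24.72656244456629), np.float64(0.13721571727291934), np.float64(-0.0009624734657722156))
pos [ 0.4845 -0.2492  0.0875] q [ 0.8   0.37 -0.2   2.23 -0.87  0.31 -0.03]
rotvec [-3.    0.03  0.01] shift(cur axes) [-0.01 -0.47 -0.44] shift(tgt axes) [-0.01 -0.45 -0.47]
[-1.94751212  5.23989838  1.04642095] 0.011820724694418833
ang,rad,lat (np.float64(24.72656244456629), np.float64(0.13721571727291934), np.float64(-0.0009624734657722156))
pos [ 0.4845 -0.2492  0.0875] q [ 0.8   0.37 -0.2   2.23 -0.87  0.31 -0.03]
rotvec [-45.     0.48   0.17] shift(cur axes) [-0.11 -8.73 -3.57] shift(tgt axes) [-0.07 -3.64 -8.7 ]
[-1.94751212  5.23989838  1.04642095] 0.011820724694418833
```

```bash
python3 -m crank '[-3,0,0,0,-0.47,-0.44,0, -3,0,0,0,-0.47,-0.44,0, -3,0,0,0,-0.47,-0.44,0, -3,0,0,0,-0.47,-0.44,0, 0,0,0,0,0,0,0]' 40
python3 -c "
from arc import *
step(3)
step(39)"
```

```text
clock: 11.2
ee_pos: [0.495, -0.2479, 0.111]
eef_rot: [-2.901, 0.008, -1.459]
ft_force: [-8.1, 5.9, 6.0]
width: 0.012
ang,rad,lat (np.float64(36.72263071666666), np.float64(0.13761901319529882), np.float64(-0.0009684056246354304))
pos [ 0.495  -0.2479  0.111 ] q [ 0.36  0.36  0.18  2.08 -0.41  0.55 -0.61]
rotvec [-3.    0.02  0.02] shift(cur axes) [-0.01 -0.47 -0.45] shift(tgt axes) [-0.01 -0.45 -0.47]
[-8.07146949  5.91944862  5.98834402] 0.011967013395227077
ang,rad,lat (np.float64(36.72263071666666), np.float64(0.13761901319529882), np.float64(-0.0009684056246354304))
pos [ 0.495  -0.2479  0.111 ] q [ 0.36  0.36  0.18  2.08 -0.41  0.55 -0.61]
rotvec [-39.     0.32   0.24] shift(cur axes) [-0.08 -7.45 -3.56] shift(tgt axes) [-0.08 -3.55 -7.45]
[-8.07146949  5.91944862  5.98834402] 0.011967013395227077
```

```bash
python3 -m crank '[-3,0,0,0,-0.47,-0.44,0, -3,0,0,0,-0.47,-0.44,0, -3,0,0,0,-0.47,-0.44,0, -3,0,0,0,-0.47,-0.44,0, -3,0,0,0,-0.47,-0.44,0, -3,0,0,0,-0.47,-0.44,0, -3,0,0,0,-0.47,-0.44,0, -3,0,0,0,-0.47,-0.44,0, -3,0,0,0,-0.47,-0.44,0, -3,0,0,0,-0.47,-0.44,0, 0,0,0,0,0,0,0]' 40
cat > see.py <<'E'
import sys
from arc import *
from station import *
def lid(tag,ths,my=6.8):
    st=state(); p,R=cur(st); print(lidang(p,R),st["ft_force"],st["width"],st["clock"])
    out=[]
    for n in ("scene","top"):
        s=snapshot(n); f=3
        for t in ("display_fin","display_hinge"):
            print(n,t,[(d["conf"],np.round(d["xyz"],4).tolist()) for d in place_of(t,n)][:2])
        raw=cv2.resize(s["img"][:,:,::-1],None,fx=f,fy=f,interpolation=cv2.INTER_CUBIC); img=raw.copy()
        L=Rz(my)@Ro.from_euler('y',ths,degrees=True).as_matrix()
        for P,c in ((box([-.15,-.09,0],[0,.09,.014]),(0,0,255)),(box([-.148,-.006,.014],[-.118,.006,.046]),(0,255,0))):
            draw(img,s,P@L.T+H,c,f)
        sl=(slice(360,820),slice(250,750)) if n=="scene" else (slice(480,940),slice(960,1460))
        out.append(np.hstack([cv2.resize(raw[sl],(400,300)),cv2.resize(img[sl],(400,300))]))
    cv2.imwrite(f"pics/{tag}.png",np.vstack(out))
E
python3 -c "
from see import *
lid('l1',51)"
```

```text
clock: 12.3
ee_pos: [0.5411, -0.2423, 0.1563]
eef_rot: [2.858, 0.01, -1.461]
ft_force: [-8.0, 10.2, 15.2]
width: 0.0118
(np.float64(66.9571033893955), np.float64(0.13839617656147332), np.float64(-0.000988844418158435)) [-8.0352108  10.23338956 15.20891512] 0.011784168011463873 12.3
scene display_fin [(0.92, [0.5398, -0.2409, 0.1709])]
scene display_hinge [(0.74, [0.6007, -0.2343, 0.0444]), (0.26, [0.5367, 0.0138, 0.0442])]
top display_fin [(0.22, [0.6903, 0.0649, -0.003])]
top display_hinge []
```

View pics/l1.png

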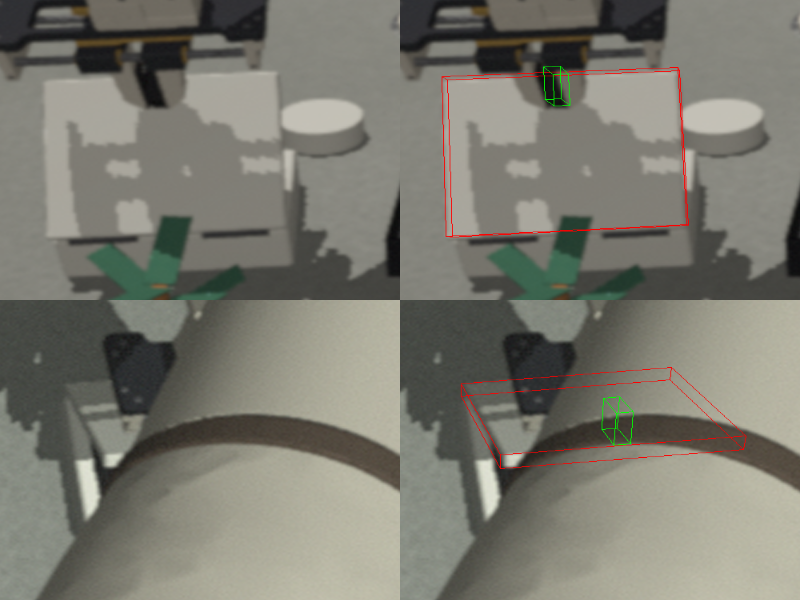

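```bash
python3 -m crank '[-3,0,0,0,-0.47,-0.44,0, -3,0,0,0,-0.47,-0.44,0, -3,0,0,0,-0.47,-0.44,0, 0,0,0,0,0,0,0, 0,0,0,0,0,0,0]' 40
python3 -c "
from see import *
lid('l2',60)"
```

```text
clock: 13.1
ee_pos: [0.5589, -0.2402, 0.1645]
eef_rot: [2.704, 0.011, -1.462]
ft_force: [-3.9, 9.7, 12.5]
width: 0.0118
(np.float64(76.01164421383797), np.float64(0.13863530946551164), np.float64(-0.0010129763398485235)) [-3.86332683  9.69968959 12.50831088] 0.011817790471257672 13.1
scene display_fin [(0.87, [0.5654, -0.2398, 0.1803])]
scene display_hinge [(0.87, [0.6017, -0.2329, 0.0465])]
top display_fin [(0.47, [0.3484, 0.1719, 0.0036])]
top display_hinge []
```

View pics/l2.png

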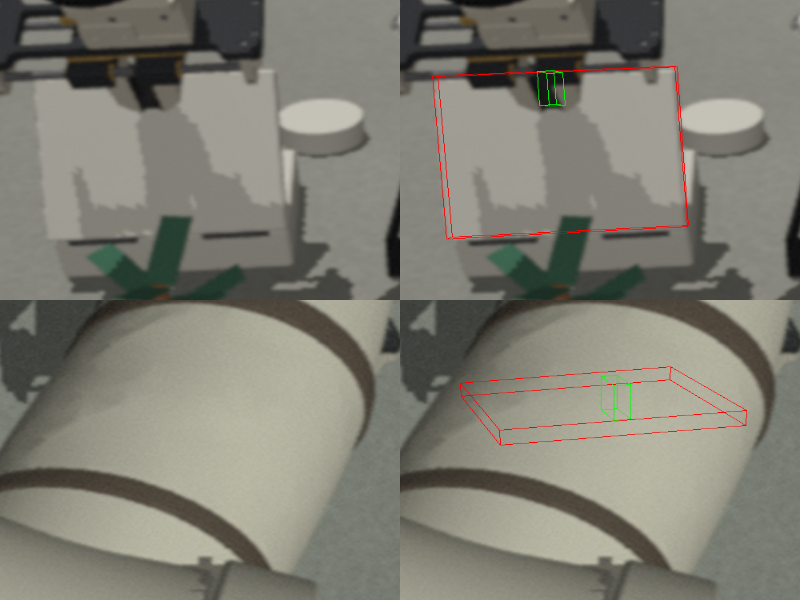

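```bash
python3 -m crank '[0,0,0,0,0,0,0.4, 0,0,0,0,0,0,0.4, 0,0,0,0,0,0,0.4, 0,0,0,0,0,-0.5,0.4, 0,0,0,0,0,-1,0.4, 0,0,0,0,0,-2,0.4, 0,0,0,0,0,-3,0.4, 0,0,0,0,0,-4,0.4, 0,0,0,0,0,-4,0.4]' 40
python3 -c "
from see import *
lid('l3',60)"
```

```text
clock: 14.3
ee_pos: [0.6206, -0.2374, 0.2965]
eef_rot: [2.707, 0.006, -1.463]
ft_force: [1.1, 0.5, -0.5]
width: 0.0366
(np.float64(95.99578746208417), np.float64(0.268043211086538), np.float64(-0.005502889925232598)) [ 1.14041537  0.48094524 -0.50003122] 0.03659945299882301 14.3
scene display_fin [(0.98, [0.5626, -0.2369, 0.1836])]
scene display_hinge [(0.63, [0.5982, -0.2313, 0.0446])]
top display_fin []
top display_hinge []
```

View pics/l3.png

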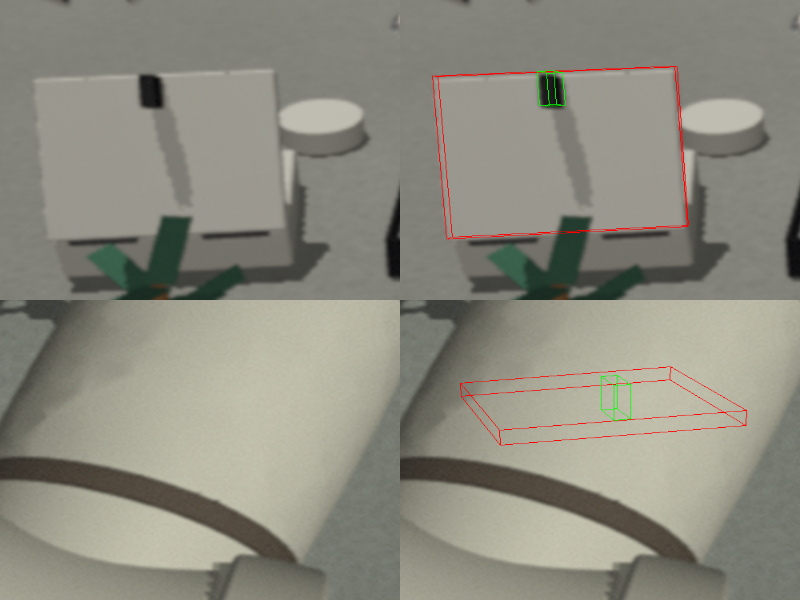

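```bash
python3 -m crank '[8.3,0,0,0,0,-2,1, 8.3,0,0,0,0,-2,1, 8.3,0,0,0,0,-2,1, 0,0,0,0,0,0,1]' 40
python3 - <<'E'
from tgt import *
report(np.array([.50,.28,.34]),flip(toolR(0,6.8)))
report(np.array([.50,.28,.34]),toolR(0,7))
E
```

```text
clock: 15.0
ee_pos: [0.6338, -0.2395, 0.3561]
eef_rot: [-3.135, 0.004, -1.469]
ft_force: [-0.6, -1.1, 0.9]
width: 0.0643
pos [ 0.6338 -0.2395  0.3561] q [ 0.1   0.45  0.33  1.33 -0.15  1.39 -1.04]
rotvec [-0.37  0.2  -0.94] shift(cur axes) [-53.04   8.02   1.75] shift(tgt axes) [-53.17   7.13   1.61]
pos [ 0.6338 -0.2395  0.3561] q [ 0.1   0.45  0.33  1.33 -0.15  1.39 -1.04]
rotvec [  0.31   0.58 178.86] shift(cur axes) [-53.04   8.02   1.75] shift(tgt axes) [53.19 -6.95  1.61]
```

```bash
python3 -m crank '[0,0,0,-4.4,0.67,0.15,1, 0,0,0,-4.4,0.67,0.15,1, 0,0,0,-4.4,0.67,0.15,1, 0,0,0,-4.4,0.67,0.15,1, 0,0,0,-4.4,0.67,0.15,1, 0,0,0,-4.4,0.67,0.15,1, 0,0,0,-4.4,0.67,0.15,1, 0,0,0,-4.4,0.67,0.15,1, 0,0,0,-4.4,0.67,0.15,1, 0,0,0,-4.4,0.67,0.15,1, 0,0,0,-4.4,0.67,0.15,1, 0,0,0,-4.4,0.67,0.15,1]' 40
python3 -m crank '[0,0,-8.55,0,0,0,1, 0,0,-8.55,0,0,0,1, 0,0,-8.55,0,0,0,1, 0,0,-8.55,0,0,0,1, 0,0,-8.55,0,0,0,1, 0,0,-8.55,0,0,0,1, 0,0,-8.55,0,0,0,1, 0,0,-8.55,0,0,0,1, 0,0,-8.55,0,0,0,1, 0,0,-8.55,0,0,0,1, 0,0,-8.55,0,0,0,1, 0,0,-8.55,0,0,0,1, 0,0,-8.55,0,0,0,1, 0,0,-8.55,0,0,0,1, 0,0,-8.55,0,0,0,1, 0,0,-8.55,0,0,0,1, 0,0,-8.55,0,0,0,1, 0,0,-8.55,0,0,0,1, 0,0,-8.55,0,0,0,1, 0,0,-8.55,0,0,0,1]'
python3 - <<'E'
from tgt import *
R=toolR(45,7); m=np.array([.5075,.306,.1055]); W=Rz(7)@Ro.from_euler('y',-48,degrees=True).as_matrix()
g=m+W[:,0]*.055
for b in (.09,.0): report(g+R[:,2]*(.0188-b),R)
E
```

```text
clock: 16.2
ee_pos: [0.4983, 0.282, 0.3349]
eef_rot: [3.137, 0.004, -1.462]
ft_force: [1.0, 0.1, 0.4]
width: 0.0918
clock: 18.2
ee_pos: [0.499, 0.2802, 0.3348]
eef_rot: [-3.136, -0.003, 1.529]
ft_force: [0.1, -0.7, -0.1]
width: 0.0916
pos [0.499  0.2802 0.3348] q [-0.3   0.26 -0.32  1.61  0.08  1.28  0.9 ]
rotvec [-45.22   3.49  -9.  ] shift(cur axes) [ 2.34 -0.51 13.82] shift(tgt axes) [ 2.45 -9.9   9.62]
pos [0.499  0.2802 0.3348] q [-0.3   0.26 -0.32  1.61  0.08  1.28  0.9 ]
rotvec [-45.22   3.49  -9.  ] shift(cur axes) [ 3.36  5.81 20.15] shift(tgt axes) [ 2.45 -9.9  18.62]
```

```bash
python3 -m crank '[-7.54,0.58,-1.5,0,0,0,1, -7.54,0.58,-1.5,0,0,0,1, -7.54,0.58,-1.5,0,0,0,1, -7.54,0.58,-1.5,0,0,0,1, -7.54,0.58,-1.5,0,0,0,1, -7.54,0.58,-1.5,0,0,0,1, 0,0,0,0,0,0,1]'
python3 - <<'E'
from tgt import *
R=toolR(45,7); m=np.array([.5075,.306,.1055]); W=Rz(7)@Ro.from_euler('y',-48,degrees=True).as_matrix()
g=m+W[:,0]*.055
for b in (.07,.0): report(g+R[:,2]*(.0188-b),R)
E
```

```text
clock: 18.9
ee_pos: [0.498, 0.2774, 0.3327]
eef_rot: [2.386, 0.005, 1.678]
ft_force: [-0.3, -1.3, -0.5]
width: 0.092
pos [0.498  0.2774 0.3327] q [-0.4  -0.08 -0.44  2.21  0.89  0.6   0.17]
rotvec [-1.73  0.83 -0.42] shift(cur axes) [ 2.82 -9.33 11.82] shift(tgt axes) [ 2.72 -9.67 11.57]
pos [0.498  0.2774 0.3327] q [-0.4  -0.08 -0.44  2.21  0.89  0.6   0.17]
rotvec [-1.73  0.83 -0.42] shift(cur axes) [ 2.92 -9.12 18.81] shift(tgt axes) [ 2.72 -9.67 18.57]
```

```bash
python3 -m crank '[0,0,0,0.7,-2.33,2.95,1, 0,0,0,0.7,-2.33,2.95,1, 0,0,0,0.7,-2.33,2.95,1, 0,0,0,0.7,-2.33,2.95,1, 0,0.8,-0.4,0,0,0,1, 0,0,0,0,0,0,1]'
cat > wv.py <<'E'
from tgt import *
from station import *
def view(tag,m=np.array([.5075,.306,.1055]),yaw=7,lean=48):
    out=[]
    for n in ("scene","top"):
        s=snapshot(n); f=3
        for t in ("wand","sleeve_mouth"):
            print(n,t,[(d["conf"],np.round(d["xyz"],4).tolist()) for d in place_of(t,n)][:2])
        raw=cv2.resize(s["img"][:,:,::-1],None,fx=f,fy=f,interpolation=cv2.INTER_CUBIC); img=raw.copy()
        W=Rz(yaw)@Ro.from_euler('y',-lean,degrees=True).as_matrix()
        draw(img,s,box([0,-.012,-.011],[.1,.012,.011])@W.T+m,(0,255,0),f)
        sl=(slice(400,800),slice(1080,1560)) if n=="scene" else (slice(480,880),slice(150,630))
        out.append(np.hstack([cv2.resize(raw[sl],(400,300)),cv2.resize(img[sl],(400,300))]))
    cv2.imwrite(f"pics/{tag}.png",np.vstack(out))
E
python3 - <<'E'
from wv import *
R=toolR(45,7); m=np.array([.5075,.306,.1055]); W=Rz(7)@Ro.from_euler('y',-48,degrees=True).as_matrix()
g=m+W[:,0]*.055
for b in (.0,): report(g+R[:,2]*(.0188-b),R)
view("w1")
E
```

```text
clock: 19.5
ee_pos: [0.5123, 0.3068, 0.1857]
eef_rot: [2.386, -0.003, 1.687]
ft_force: [0.2, -0.4, 1.3]
width: 0.0919
pos [0.5123 0.3068 0.1857] q [-0.46  0.26 -0.45  2.3   1.6   0.6  -0.59]
rotvec [-1.71  0.11 -0.36] shift(cur axes) [-0.01 -0.32  6.93] shift(tgt axes) [-0.03 -0.53  6.92]
scene wand [(0.67, [0.5053, 0.3088, 0.1031])]
scene sleeve_mouth [(0.75, [0.5037, 0.3051, 0.1061])]
top wand []
top sleeve_mouth [(0.54, [0.7576, -0.0115, -0.0014])]
```

View pics/w1.png

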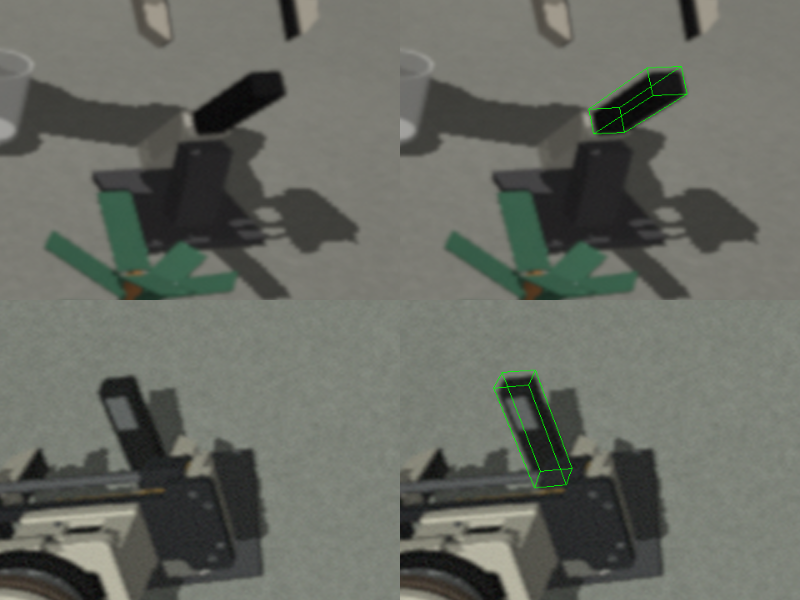

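```bash
python3 -m crank '[0,0,0,0,-0.4,1.8,1, 0,0,0,0,0,1.8,1, 0,0,0,0,0,1.7,1, 0,0,0,0,0,1.6,1, 0,0,0,0,0,0,1, 0,0,0,0,0,0,0, 0,0,0,0,0,0,0, 0,0,0,0,0,0,0, 0,0,0,0,0,0,0, 0,0,0,0,0,0,0, 0,0,0,0,0,0,0, 0,0,0,0,0,0,0, 0,0,0,0,0,0,0, 0,0,0,0,0,0,0, 0,0,0,0,0,0,0]' 30
python3 - <<'E'
from wv import *
R=toolR(45,7); m=np.array([.5075,.306,.1055]); W=Rz(7)@Ro.from_euler('y',-48,degrees=True).as_matrix()
g=m+W[:,0]*.055
for b in (.0,): report(g+R[:,2]*(.0188-b),R)
view("w2")
_,R=cur(state())
for l in (48,50): print(R.T@(Rz(7)@[np.cos(np.radians(l)),0,np.sin(np.radians(l))]))
E
```

```text
clock: 21.3
ee_pos: [0.5559, 0.3136, 0.1343]
eef_rot: [2.382, -0.006, 1.689]
ft_force: [0.4, -0.1, 0.5]
width: 0.0238
pos [0.5559 0.3136 0.1343] q [-0.44  0.43 -0.41  2.24  1.84  0.62 -0.76]
rotvec [-1.5  -0.1  -0.41] shift(cur axes) [-0.16 -0.    0.16] shift(tgt axes) [-0.16 -0.01  0.16]
scene wand [(0.86, [0.5016, 0.3058, 0.1014])]
scene sleeve_mouth [(0.9, [0.5029, 0.3052, 0.1056]), (0.44, [0.5035, 0.3099, 0.0999])]
top wand []
top sleeve_mouth []
[ 0.00737408  0.99688622 -0.07850786]
[ 0.00741654  0.99353864 -0.11325175]
```

View pics/w2.png

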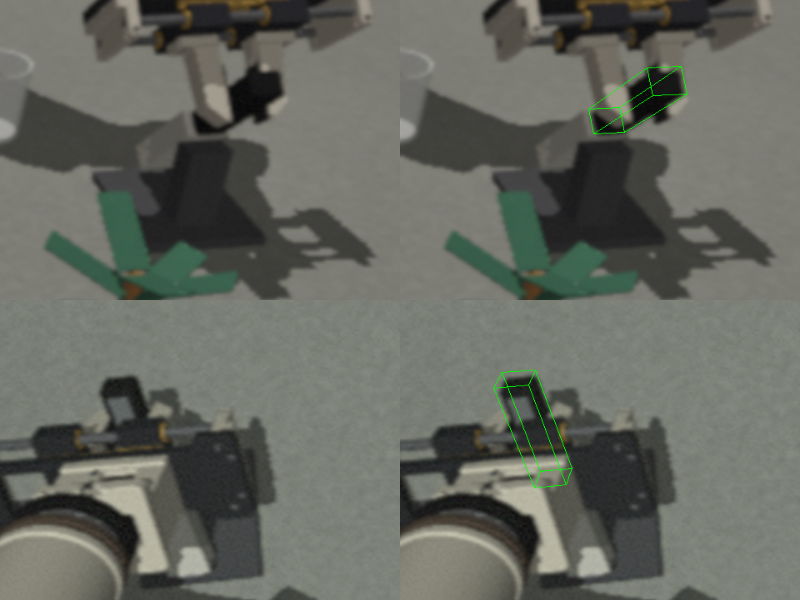

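```bash
python3 -m crank '[0,0,0,0,0.5,-0.05,0, 0,0,0,0,0.8,-0.08,0, 0,0,0,0,1,-0.1,0, 0,0,0,0,1,-0.1,0, 0,0,0,0,0,0,0]' 40
python3 -c "
from station import *; print(state()['q' if 0 else 'joints'].round(2),state()['torque'])"
```

```text
clock: 22.1
ee_pos: [0.5789, 0.3163, 0.161]
eef_rot: [2.38, -0.008, 1.688]
ft_force: [-0.5, 0.2, -1.7]
width: 0.0233
[-0.43  0.39 -0.4   2.19  1.74  0.57 -0.63] [-0.14357226  0.91902901 -0.04396307]
```

```bash
python3 -m crank '[0,0,0,0,1.2,-0.12,0, 0,0,0,0,1.2,-0.12,0, 0,0,0,0,1.2,-0.12,0, 0,0,0,0,1.2,-0.12,0, 0,0,0,0,1.2,-0.12,0, 0,0,0,0,1.2,-0.12,0, 0,0,0,0,1.2,-0.12,0, 0,0,0,0,1.2,-0.12,0, 0,0,0,0,0,0,0]' 40
python3 - <<'E'
from wv import *
p,R=cur(state()); print(p, state()["joints"].round(2),state()["ft_force"])
for n in ("scene","top"):
    s=snapshot(n); cv2.imwrite(f"pics/{n}5.png",s["img"][:,:,::-1])
    for t in ("wand","wand_sensor","tray_mid"): print(n,t,[(d["conf"],np.round(d["xyz"],4).tolist()) for d in place_of(t,n)][:2])
E
```

```text
clock: 23.0
ee_pos: [0.6412, 0.323, 0.2337]
eef_rot: [2.381, -0.007, 1.688]
ft_force: [0.5, -1.1, -2.1]
width: 0.0236
[0.64119011 0.32298908 0.23366975] [-0.36  0.33 -0.39  2.03  1.4   0.51 -0.19] [ 0.4730679  -1.11099104 -2.07006949]
scene wand [(0.58, [0.5894, 0.317, 0.2024])]
scene wand_sensor [(0.91, [0.5257, 0.3071, 0.1358])]
scene tray_mid [(0.78, [0.5389, 0.0102, 0.043]), (0.45, [0.5348, 0.0109, -0.002])]
top wand [(0.87, [0.5893, 0.3143, 0.2012])]
top wand_sensor [(0.98, [0.5225, 0.3088, 0.1337]), (0.56, [0.7548, -0.0137, -0.0053])]
top tray_mid [(0.81, [0.5321, 0.0082, 0.0456])]
```

View pics/scene5.png

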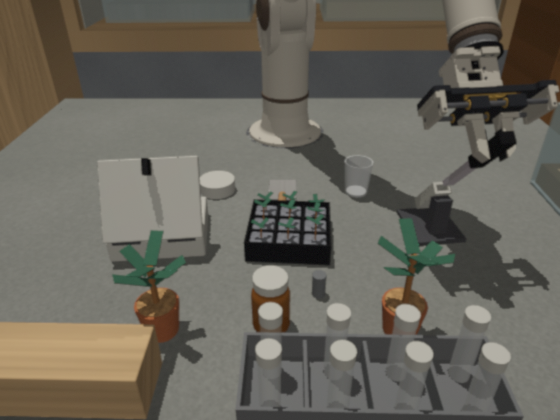

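```bash
python3 -m crank '[0,0,0,0,1.8,-1.9,0, 0,0,0,0,1.8,-1.9,0, 0,0,0,0,1.8,-1.9,0, 0,0,0,0,1.8,-1.9,0, 6,0,0,0,0,0,0, 6,0,0,0,0,0,0, 6,0,0,0,0,0,0, 6,0,0,0,0,0,0, 6,0,0,0,0,0,0, 6,0,0,0,0,0,0, 6,0,0,0,0,0,0, 6,0,0,0,0,0,0, 0,0,0,0,0,0,0]' 40
python3 - <<'E'
from wv import *
p,R=cur(state()); print(p, state()["eef_rot"],state()["joints"].round(2),state()["ft_force"],state()["width"])
for n in ("scene","top"):
    s=snapshot(n); cv2.imwrite(f"pics/{n}6.png",s["img"][:,:,::-1])
    for t in ("wand","wand_sensor"): print(n,t,[(d["conf"],np.round(d["xyz"],4).tolist()) for d in place_of(t,n)][:2])
E
```

```text
clock: 24.7
ee_pos: [0.6428, 0.3202, 0.333]
eef_rot: [-3.065, -0.004, 1.684]
ft_force: [1.1, -0.4, -2.2]
width: 0.0238
[0.64275822 0.32018456 0.33299257] [-3.06546996 -0.00386079  1.68402585] [-0.16  0.64 -0.59  1.13  0.3   1.52  1.  ] [ 1.09239088 -0.36553277 -2.24428943] 0.023823931841913705
scene wand [(0.59, [0.5846, 0.314, 0.35])]
scene wand_sensor [(0.84, [0.4951, 0.2988, 0.3516])]
top wand [(0.72, [0.3411, -0.1585, 0.0008])]
top wand_sensor [(0.26, [0.5305, 0.0089, 0.0436])]
```

View pics/top6.png

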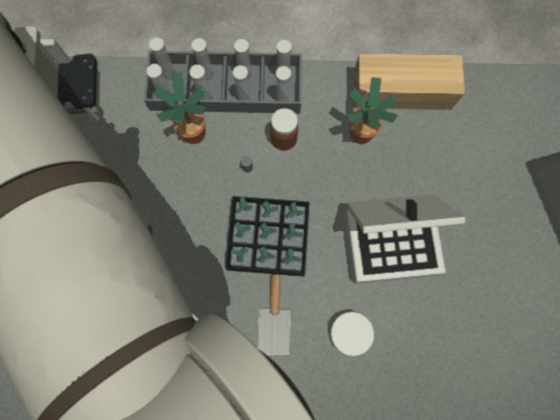

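View pics/scene6.png

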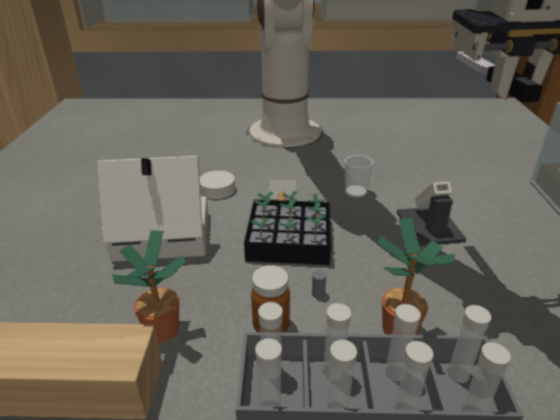

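```bash
python3 -m crank '[0,0,0,-2,0.08,0,0, 0,0,0,-3.5,0.08,0,0, 0,0,0,-3.5,0.08,0,0, 0,0,0,-3.5,0.08,0,0, 0,0,0,-3.5,0.08,0,0, 0,0,0,-3.5,0.08,0,0, 0,0,0,-3.5,0.08,0,0, 0,0,0,-3.5,0.08,0,0, 0,0,0,-2.5,0.08,0,0, 0,0,0,0,0,2,0, 0,0,0,0,0,2,0, 0,0,0,0,0,2,0, 0,0,0,0,0,2,0, 0,0,0,0,0,0,0]' 40
python3 - <<'E'
from wv import *
p,R=cur(state()); print(p, state()["eef_rot"],state()["joints"].round(2),state()["ft_force"],state()["width"])
for n in ("scene","top"):
    s=snapshot(n); cv2.imwrite(f"pics/{n}7.png",s["img"][:,:,::-1])
    for t in ("wand","wand_sensor"): print(n,t,[(d["conf"],np.round(d["xyz"],4).tolist()) for d in place_of(t,n)][:2])
a=cv2.imread("pics/scene7.png"); cv2.imwrite("pics/s7.png",cv2.resize(a[80:280,180:440],(780,600),interpolation=cv2.INTER_CUBIC))
E
```

```text
clock: 26.4
ee_pos: [0.6734, 0.0343, 0.2534]
eef_rot: [-3.067, -0.005, 1.689]
ft_force: [-0.8, 0.5, -1.8]
width: 0.0238
[0.67341334 0.03433591 0.25339879] [-3.06740386 -0.00454166  1.68872073] [ 0.26  0.6  -0.55  1.37  0.29  1.33  1.39] [-0.79884237  0.50607    -1.76237279] 0.023822755508904298
scene wand [(0.86, [0.6173, 0.0262, 0.2697])]
scene wand_sensor [(0.19, [0.6, -0.2325, 0.0465])]
top wand [(0.95, [0.6238, 0.0292, 0.2742]), (0.22, [0.7668, 0.1893, 0.0004])]
top wand_sensor [(0.72, [0.5293, 0.0166, 0.2772])]
```

View pics/s7.png

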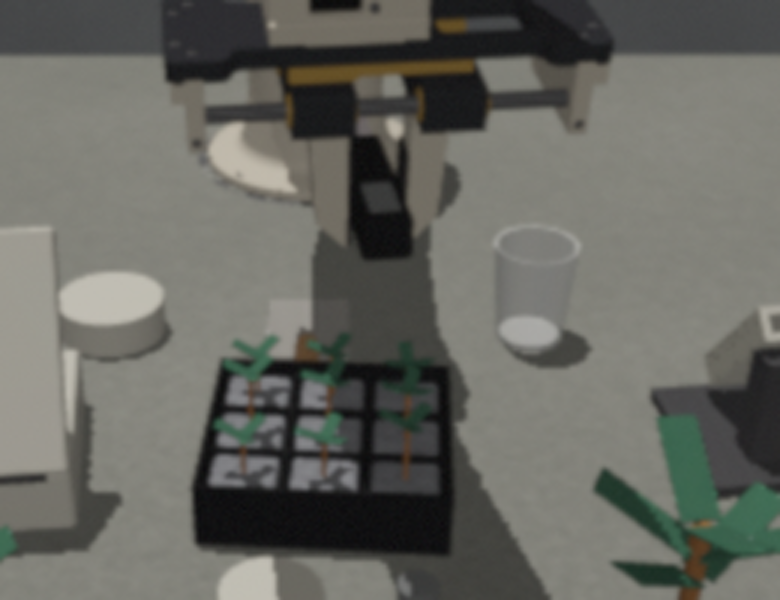

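View pics/top7.png

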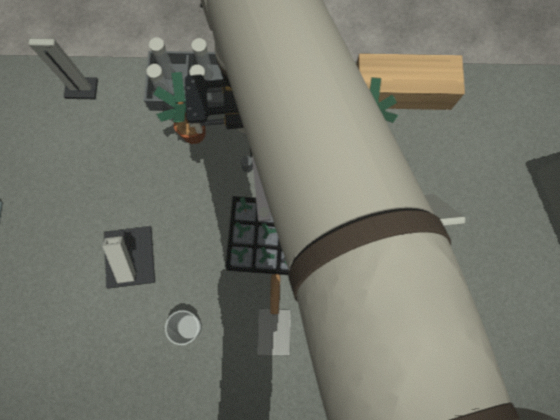

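```bash
python3 -m crank '[0,0,0,-0.1,0.2,1.2,0, 0,0,0,-0.12,0.2,1.5,0, 0,0,0,-0.1,0.2,1.5,0, 0,0,0,-0.1,0.2,1.5,0, 0,0,0,-0.1,0.2,1.2,0, 0,0,0,-0.1,0.1,0.7,0, 0,0,0,0,0,0,0, 0,0,0,0,0,0,0]' 40
python3 - <<'E'
from wv import *
from scipy.optimize import minimize
p,R=cur(state()); print(p, state()["eef_rot"],state()["ft_force"],state()["width"],state()["qd"].round(3))
g=p-.0188*R[:,2]; m=g-.055*(Rz(7)@[1,0,0]); print("pred sensor",m-.093*(Rz(7)@[1,0,0])+[0,0,.005])
out=[]
for n in ("scene","top"):
    s=snapshot(n); f=4; cv2.imwrite(f"pics/{n}8.png",s["img"][:,:,::-1])
    for t in ("wand","wand_sensor","display_fin","display_hinge"): print(n,t,[(d["conf"],np.round(d["xyz"],4).tolist()) for d in place_of(t,n)][:2])
    raw=cv2.resize(s["img"][:,:,::-1],None,fx=f,fy=f,interpolation=cv2.INTER_CUBIC); img=raw.copy()
    W=Rz(7); draw(img,s,box([0,-.012,-.011],[.1,.012,.011])+0 @W.T if 0 else box([0,-.012,-.011],[.1,.012,.011])@W.T+m,(0,255,0),f)
    draw(img,s,box([-.105,-.01,-.005],[0,.01,.005])@W.T+m,(0,0,255),f)
    c=proj(s,m)[0]*f; x,y=int(c[0]),int(c[1]); sl=(slice(max(0,y-200),y+200),slice(x-200,x+200))
    out.append(np.hstack([cv2.resize(raw[sl],(400,300)),cv2.resize(img[sl],(400,300))]))
cv2.imwrite("pics/f1.png",np.vstack(out))
E
```

```text
clock: 27.5
ee_pos: [0.6822, 0.0296, 0.1788]
eef_rot: [-3.071, -0.006, 1.688]
ft_force: [0.4, -0.2, -1.5]
width: 0.0239
[0.68223694 0.02959785 0.17880914] [-3.07124997 -0.00570156  1.68785027] [ 0.41159303 -0.20349187 -1.49004975] 0.023894108024156233 [-0.002 -0.017 -0.004 -0.01  -0.003  0.001  0.002]
pred sensor [0.53666491 0.01160931 0.20256234]
scene wand [(0.82, [0.6246, 0.0217, 0.1941]), (0.22, [0.5372, 0.0107, -0.0033])]
scene wand_sensor [(0.53, [0.7554, -0.0149, 0.0012])]
scene display_fin []
scene display_hinge [(0.75, [0.6026, -0.2309, 0.0466])]
top wand [(0.81, [0.63, 0.0242, 0.1961]), (0.55, [0.5338, 0.0088, 0.0432])]
top wand_sensor [(0.92, [0.5335, 0.0115, 0.1979])]
top display_fin []
top display_hinge [(0.6, [0.5319, 0.0118, 0.1966])]
```

View pics/f1.png

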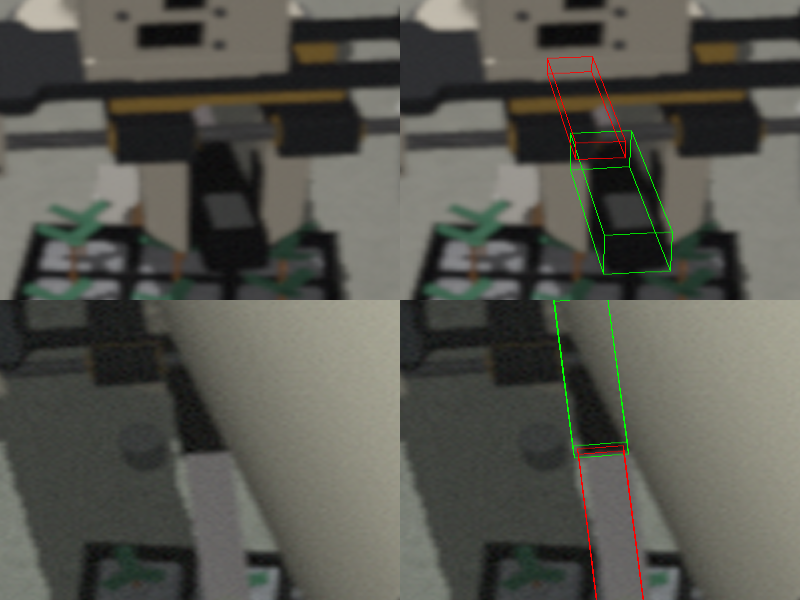

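View pics/scene8.png

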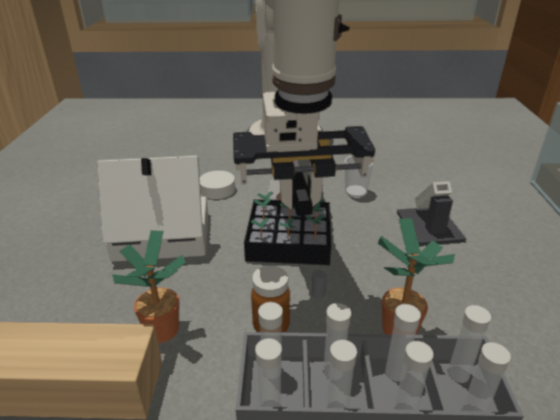

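```bash
python3 -m crank '[0,0,0,0,0,0,0, 0,0,0,0,0,0,0, 0,0,0,0,0,0,0, 0,0,0,0,0,0,0, 0,0,0,0,0,0,0]' 40
python3 - <<'E'
from station import *
st=state(); print(abs(st["qd"]).max(),st["ee_pos"],st["width"])
for t in ("display_fin","display","pot_a","jar","beaker","vial","dishes"):
    snapshot("scene"); print(t,[(d["conf"],d["xyz"]) for d in place_of(t,"scene")][:2])
print(sign_off())
E
```

```text
clock: 28.5
ee_pos: [0.682, 0.0295, 0.1786]
eef_rot: [-3.071, -0.005, 1.688]
ft_force: [0.4, 0.5, -1.5]
width: 0.0236
0.0016668281352232145 [0.68199855 0.02948579 0.17861755] 0.023638494857590887
display_fin [(0.93, [0.5618, -0.239, 0.1816])]Traceback (most recent call last):
  File "<stdin>", line 4, in <module>
ValueError: it knows: beaker, dishes, display_fin, display_hinge, jar, meter, pot, sleeve_mouth, spatula, stand, tray, tray_mid, vial, wand, wand_sensor
```

```bash
python3 - <<'E'
from station import *
snapshot("scene")
for t in ("pot_a","jar","beaker","vial","dishes"):
    print(t,[(d["conf"],[round(float(v),3) for v in d["xyz"]]) for d in place_of(t,"scene")][:2])
print(sign_off())
E
```

```text
pot_a [(0.81, [0.775, -0.185, -0.001]), (0.59, [0.77, 0.185, -0.001])]
jar [(0.77, [0.755, -0.013, 0.004])]
beaker [(0.64, [0.346, 0.173, -0.002])]
vial []
dishes [(0.89, [0.343, -0.156, -0.002]), (0.38, [0.503, 0.306, 0.107])]
the job is handed in; nothing more can be done
None
```

I raised the display lid by its fin to about 60° and let it go. I then drew the wand out along its sleeve, levelled it sensor-up, and handed in while holding it over the middle of the tray.

- **Display:** the last fin detection puts the lid at about 60°, and the model overlay at 60° matched the picture after release.
- **Wand:** the top camera puts the sensor at (0.534, 0.012, 0.198) m, against an estimated tray middle of (0.534, 0.011). The gripper pose puts it at (0.537, 0.012, 0.203), a few mm different. It looks level within 1–2°. It was still, and the force reading of about 1.5 N is just the wand's weight.
- **Other things:** both pots, the jar, beaker and dishes were detected within about 4 mm of where they started. The vial was not detected in the last check, but it showed in place in the final pictures. I did not measure the spatula separately.
- **Limits and time:** one joint reached the end of its range during the first approach to the fin. Turning the gripper half round then brought two more joints to their limits. I eased the tilt, and the controller held the joints there without reporting an error. The job was handed in at about 29 s.

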